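# Put the mixed-up wood specimens back on their own plinths

### The arm

A 6-joint arm with a two-finger parallel gripper is mounted at the origin on the work surface. World frame = base frame: x ahead of the robot, y to its left, z up, the work surface at z = 0. Lengths are in m, angles in rad, forces in N, time in s.
With the tool pointing down it reaches from about 0.25 to 0.725 m from the base axis. Payload 4 kg.
Tool frame: the origin (TCP) lies on the centre line of the jaws, within the pads' length; the fingertips stand 22 mm ahead of it and the grasp point (between the pads) lies 3 mm ahead of it; z points along the fingers, y is the line along which they close (so a half turn about z gives the same grasp; the last joint's range is limited). The gripper opens to 85 mm and grips with 20 to 120 N. Pads are 22 mm wide; open, the fingers measure 114 mm over their backs; the gripper's body (76 mm by 85 mm) begins 54 mm behind the grasp point. The pads swing forward as they close: fully open they stand 13 mm farther back than shut.
Start: joints at [-1.347, 0.241, 0.005, 1.335, 0, 1.571], TCP at [0.111, -0.488, 0.253] pointing down, gripper open.
Joint ranges: [-2.72, 2.72], [-1.05, 1.87], [-1.09, 1.28], [-1.99, 2.15], [-1.42, 1.44], [-3.14, 3.14]. Speed limits (rad/s): [2.79, 2.79, 3.14, 3.14, 3.14, 3.14].

### API

Orientations are given as a unit quaternion [x, y, z, w].
In Python, from workcell import bot gives the robot as it stands.
- The arm moves only by the shell command python3 -m inch 'ROWS'. ROWS is JSON, one flat list of numbers, 7 for each row, row after row: the shift along the world's x, y, z in mm, then the turn, a rotation vector about the world's x, y, z in rad, then the opening in per cent of the stroke, from 0 (shut) to 100 (fully open). A call has 1 to 8 rows; each row is the pose to reach, as a shift and turn from the pose commanded when the call began; what a row does not reach only later rows make up. A row lasts 1/12 s, in which the tool goes at most 41.7 mm and 7.16 degrees, less where a joint would pass 70% of its speed; a pose out of reach is approached as far as the arm can. A call with a gripper value outside its range is refused whole. The fingers move at their own pace and stop on an object; the grip force is fixed at half the most. Time passes only in rows, so rows that repeat a pose let the fingers close. It gives the time, the measured TCP pose, the force, the opening and the grip force at its end, in the units of the state.
- bot.get_obs(): the state, without advancing time (a new reading comes with each control period).
- bot.camera(name): name is "scene" or "top" or "wrist"; returns the picture (384x512x3 uint8, blue, green, red); there is no depth.
- bot.camera_info(name): a dict with "intrinsics" (3x3 intrinsics, pixels), "camera_from_world" (4x4, takes a point from world to camera coordinates); the wrist camera has in their place "hand_eye" (4x4, takes a point from camera to tool coordinates, whose origin is the TCP and whose axes are the flange's). Camera axes: x right, y down, z forward; pixel columns grow to the right and rows downward; lengths in m; the calibration is good to about 2 mm. A picture is of the moment at which its call begins: read the wrist's pose just before it. camera_info takes no time and is no camera call.
- bot.job_done(): hands the job in; it is judged then, once.
Trained networks look in the newest picture that a camera, given by its name, has taken for a name from the list of things; names that differ only in an ending like _2 or _b are one class to them, and where a whole thing is asked for, a point or a joint stands for the part that bears it (a point fixed in the world has none). Each returns a list of dicts, best first, with "confidence" (0 to 1); they miss things now and then, are a little off and sometimes report something else, mostly with a low value. They report only what shows in the picture. A call takes as long as a camera call.
- bot.silhouettes(camera, target): "mask" (384x512 bool, what is visible of it) and "uv" ([column, row] in pixels, amid what is visible of it).
- bot.spot_point(camera, target): "uv" ([column, row] in pixels: a listed point, or the origin of a listed thing).
The state is a dict: "clock": time; "joint_pos": joint angles; "joint_vel": joint speeds; "tau": joint torques, N m; "eef_pos": TCP position; "tool_rot": TCP orientation; "ft_force": force on the tool from outside, world axes, zero at the start; "ft_torque": the same for the moment, N m; "grip_width": finger opening in m; "grasp_force": force on a finger pad.
Only numpy, scipy, OpenCV 4.12 (cv2) and the standard library are available. Lean on these libraries where they do the work, as an engineer would, in place of code of your own. Each camera call takes 0.05 s, during which the arm holds its last target. There are 200 camera calls.

### The job

The four wood specimens have been put back on one another's black display plinths, so that every plinth carries the wrong one. Rearrange them so that each specimen stands upright in the middle of the plinth that has its own outline (round, square, hexagonal, long), the long one lengthwise along its plinth; the empty wooden tray is there for setting a specimen aside on the way and must be empty again at the end. Do not tip any specimen over, and leave the little glass bottle standing where it is.

Things in the scene. Friction and masses are not known exactly. Their poses are not given: they have to be found in the camera images.
- round_specimen: Loose piece of branch standing on end: upright cylinder with dark bark and a pale ringed top, 46 mm across, 62 mm tall. Origin at the centre of its underside, z up. Its yaw does not matter.
- square_specimen: Loose pale square wood block standing upright, 44 x 44 mm, 56 mm tall, a small paper label on one side. Origin at the centre of its underside, z up. Its x and y axes stand square to its sides.
- hex_specimen: Loose brown hexagonal wood prism standing upright, 44 mm across the flats, 60 mm tall. Origin at the centre of its underside, z up. Its x axis points to a corner, its y axis stands square to a flat.
- long_specimen: Loose brown oblong wood block, 70 mm long (its x) by 34 mm wide (its y) and 52 mm tall, a small paper label on one long side. Origin at the centre of its underside, z up. 
- plinth_round: Fixed black slab, 8 mm thick, lying flat on the table; origin at the centre of its underside, z up, its top at z = 8 mm. Round, 92 mm across. Home of the round specimen.
- plinth_square: Fixed black slab, 8 mm thick, lying flat on the table; origin at the centre of its underside, z up, its top at z = 8 mm. Square, 84 x 84 mm. Home of the square specimen.
- plinth_hex: Fixed black slab, 8 mm thick, lying flat on the table; origin at the centre of its underside, z up, its top at z = 8 mm. Hexagonal, 88 mm across the flats (y is square to a flat). Home of the hexagonal specimen.
- plinth_long: Fixed black slab, 8 mm thick, lying flat on the table; origin at the centre of its underside, z up, its top at z = 8 mm. Oblong, 116 mm (its x) by 66 mm (its y). Home of the long specimen.
- spare_tray: Fixed shallow square tray of pale wood, empty at the start, 110 x 110 mm outside, 100 x 100 mm inside, rim 12 mm high, its inner floor 5 mm above the table. Origin at the centre of its underside, axes along its sides.
- glass_bottle: Loose little amber glass bottle with a black cap standing among the plinths, 28 mm across, 55 mm tall; a bystander to be left standing. Origin at the centre of its underside.

How it is judged:
By the outcome, as a careful person would: the job done as asked, in the order asked, and still so for the second after the job is handed in, with the robot touching nothing.
It also fails if it takes over 136 s, if anything falls off the work surface, if the arm or the gripper's body presses on something with over 40 N, if the wrist force passes 120 N, or if a joint passes its speed limit or range.

## Working session

There is one attempt and no reset: what is moved stays moved. The work goes in short steps, Python scripts to look and compute and a shell command to move; the robot and the scene stay as the last step left them, time stands still between calls to the robot, and variables do not carry over. Pictures are saved under pics/ and viewed, at most 14 in all, crops included, and the job is handed in when it is done.

```bash
mkdir -p pics; ls; python3 - <<'E'
from workcell import bot
import cv2
for c in("top","scene"):
    cv2.imwrite(f"pics/{c}0.png",bot.camera(c))
    i=bot.camera_info(c);print(c,i)
print(bot.camera_info("wrist"));print(bot.get_obs())
E
```

```text
pics
top {'intrinsics': array([[363.57973539,   0.        , 256.52145247],
       [  0.        , 363.57973539, 193.9775521 ],
       [  0.        ,   0.        ,   1.        ]]), 'camera_from_world': array([[ 0.00361214, -0.9999816 , -0.00487267,  0.0111522 ],
       [-0.98355928, -0.00267296, -0.18056579,  0.55756549],
       [ 0.18054944,  0.00544479, -0.98355084,  0.82509369],
       [ 0.        ,  0.        ,  0.        ,  1.        ]])}
scene {'intrinsics': array([[430.74358518,   0.        , 258.11073284],
       [  0.        , 430.74358518, 196.04068697],
       [  0.        ,   0.        ,   1.        ]]), 'camera_from_world': array([[ 0.16501325,  0.98614284, -0.01711532, -0.11359752],
       [ 0.72776551, -0.133454  , -0.67271643, -0.36628364],
       [-0.6656786 ,  0.09855119, -0.73970242,  1.30911126],
       [ 0.        ,  0.        ,  0.        ,  1.        ]])}
{'intrinsics': array([[310.32712988,   0.        , 256.1722607 ],
       [  0.        , 310.32712988, 188.04862725],
       [  0.        ,   0.        ,   1.        ]]), 'hand_eye': array([[-5.60458728e-04, -9.4
[... 338 characters left out ...]
': array([-1.34698389e+00,  2.41336555e-01,  3.87241749e-03,  1.33518894e+00,
       -1.90312533e-05,  1.57082493e+00]), 'joint_vel': array([-2.32157244e-04, -1.86199116e-03,  3.04234643e-03, -9.64155833e-05,
       -1.07336406e-03,  1.43033073e-05]), 'tau': array([ 2.23043794e-04, -3.73138261e+01,  2.53009325e+01,  1.08457959e-02,
        2.79189476e-05,  3.07360281e-06]), 'eef_pos': array([ 0.11085502, -0.48702938,  0.25250761]), 'tool_rot': array([ 9.93746198e-01,  1.11658547e-01, -1.13143496e-04, -9.21503632e-04]), 'ft_force': array([-0.40776831, -0.83831321,  0.56352529]), 'ft_torque': array([ 0.00586169,  0.01379062, -0.02027409]), 'grasp_force': 0.0, 'grip_width': 0.08550134835255253}
```

View pics/top0.png

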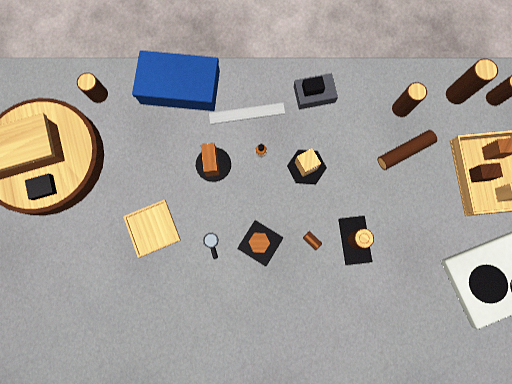

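View pics/scene0.png

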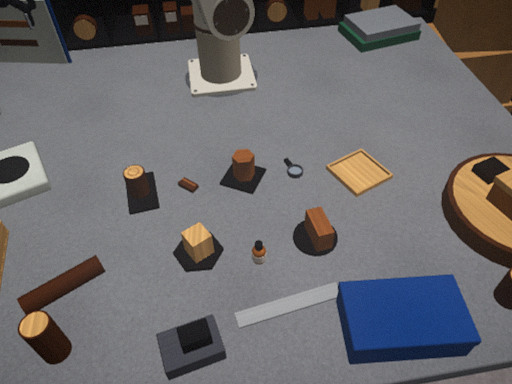

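```bash
cat > h.py <<'E'
from workcell import bot
import numpy as np, cv2
from scipy.spatial.transform import Rotation as R
N=["round_specimen","square_specimen","hex_specimen","long_specimen","plinth_round","plinth_square","plinth_hex","plinth_long","spare_tray","glass_bottle"]
def cam(c,obs=None):
    i=bot.camera_info(c);K=i["intrinsics"]
    if "camera_from_world" in i: return K,i["camera_from_world"]
    T=np.eye(4);T[:3,:3]=R.from_quat(obs["tool_rot"]).as_matrix();T[:3,3]=obs["eef_pos"]
    return K,np.linalg.inv(T@i["hand_eye"])
def ray(K,E,uv):
    d=E[:3,:3].T@np.linalg.inv(K)@np.array([uv[0],uv[1],1.]);return -E[:3,:3].T@E[:3,3],d
def atz(K,E,uv,z):
    o,d=ray(K,E,uv);return o+d*(z-o[2])/d[2]
def tri(rays):
    A=0;b=0
    for o,d in rays:
        d=d/np.linalg.norm(d);P=np.eye(3)-np.outer(d,d);A=A+P;b=b+P@o
    return np.linalg.solve(A,b)
def proj(K,E,p):
    q=(E[:3,:3]@np.atleast_2d(p).T).T+E[:3,3];q=q@K.T;return q[:,:2]/q[:,2:]
E
python3 - <<'E'
from h import *
np.set_printoptions(precision=4,suppress=True)
for n in N:
    rs=[]
    for c in("top","scene"):
        s=bot.spot_point(c,n)[:2];K,E=cam(c)
        print(n,c,[(np.round(x["uv"]),round(x["confidence"],2),atz(K,E,x["uv"],.008 if 'spec' in n else 0)[:2]) for x in s])
        if s: rs.append(ray(K,E,s[0]["uv"]))
    if len(rs)==2: print("   tri",tri(rs))
E
```

```text
round_specimen top [(array([358., 242.]), 0.81, array([ 0.445 , -0.2377]))]
round_specimen scene [(array([140., 191.]), 0.84, array([ 0.4527, -0.2337]))]
   tri [ 0.4453 -0.2374  0.0011]
square_specimen top [(array([308., 167.]), 0.83, array([ 0.6368, -0.1172]))]
square_specimen scene [(array([199., 251.]), 0.64, array([ 0.6406, -0.1131]))]
   tri [ 0.6378 -0.1155  0.0046]
hex_specimen top [(array([258., 244.]), 0.56, array([0.4392, 0.0081]))]
hex_specimen scene [(array([244., 172.]), 0.98, array([0.4346, 0.0094]))]
   tri [0.4391 0.0085 0.0125]
long_specimen top [(array([212., 162.]), 0.97, array([0.6495, 0.1293])), (array([260., 240.]), 0.41, array([0.4488, 0.0039]))]
long_specimen scene [(array([321., 240.]), 0.59, array([0.6583, 0.135 ]))]
   tri [ 0.6524  0.1338 -0.0003]
plinth_round top [(array([216., 167.]), 0.7, array([0.6381, 0.1183]))]
plinth_round scene [(array([317., 239.]), 0.92, array([0.6492, 0.1306]))]
   tri [ 0.642   0.1263 -0.0098]
plinth_square top [(array([261., 242.]), 0.66, array([0.4448, 0.0021]))]
plinth_square scene [(array([244., 178.]), 0.83, array([0.4474, 0.0058])), (array([138., 188.]), 0.58, array([ 0.4338, -0.2397]))]
   tri [ 0.4451  0.004  -0.0022]
plinth_hex top [(array([306., 171.]), 0.85, array([ 0.6277, -0.1147]))]
plinth_hex scene [(array([197., 253.]), 0.55, array([ 0.6392, -0.117 ]))]
   tri [ 0.6307 -0.1171 -0.012 ]
plinth_long top [(array([353., 241.]), 0.94, array([ 0.4485, -0.2268]))]
plinth_long scene [(array([244., 177.]), 0.39, array([0.4428, 0.0079]))]
   tri [ 0.4764 -0.0981  0.0919]
spare_tray top [(array([150., 228.]), 0.62, array([0.4782, 0.2811]))]
spare_tray scene []
glass_bottle top [(array([260., 153.]), 0.55, array([0.6743, 0.0035]))]
glass_bottle scene [(array([259., 261.]), 0.83, array([0.6809, 0.0039])), (array([243., 177.]), 0.38, array([0.4441, 0.0058]))]
   tri [ 0.6764  0.004  -0.0067]
```

The pictures show these carriers (top-view pixels):
- The long specimen is on the round plinth (213,163).
- The square one is on the hex plinth (307,167).
- The hex one is on the square plinth (261,243).
- The round one is on the long plinth (355,241).
- The tray (151,228) is empty and the bottle is at (261,150). There is also a magnifier at (211,243) and a twig at (312,240).

So there are two swaps, each going through the tray. I'll move to a central viewpoint for the wrist camera first.

```bash
python3 -m inch '[409,487,98,0,0,-0.224,100,409,487,98,0,0,-0.224,100,409,487,98,0,0,-0.224,100,409,487,98,0,0,-0.224,100,409,487,98,0,0,-0.224,100,409,487,98,0,0,-0.224,100,409,487,98,0,0,-0.224,100,409,487,98,0,0,-0.224,100]'
```

```text
clock: 1.77
eef_pos: [0.3222, -0.2353, 0.3044]
tool_rot: [1.0, -0.0, 0.0, 0.0]
ft_force: [1.5, -0.6, -0.4]
grip_width: 0.0855
grasp_force: 0.0
```

```bash
python3 -m inch '[198,235,46,0,0,0,100,198,235,46,0,0,0,100,198,235,46,0,0,0,100,198,235,46,0,0,0,100,198,235,46,0,0,0,100,198,235,46,0,0,0,100,198,235,46,0,0,0,100,198,235,46,0,0,0,100]'
python3 -m inch '[198,235,46,0,0,0,100]' >/dev/null & sleep 0; kill %1 2>/dev/null
cat > fit.py <<'E'
from h import *
from scipy.optimize import minimize
def ngon(n,rad,ph=0): a=np.arange(n)*2*np.pi/n+ph; return np.c_[np.cos(a),np.sin(a)]*rad
def rect(a,b): return np.array([[a,b],[-a,b],[-a,-b],[a,-b]])/2
S={"round_specimen":(ngon(32,.023),.062),"square_specimen":(rect(.044,.044),.056),"hex_specimen":(ngon(6,.022/np.cos(np.pi/6)),.060),"long_specimen":(rect(.07,.034),.052),
"plinth_round":(ngon(40,.046),.008),"plinth_square":(rect(.084,.084),.008),"plinth_hex":(ngon(6,.044/np.cos(np.pi/6)),.008),"plinth_long":(rect(.116,.066),.008),"spare_tray":(rect(.11,.11),.012),"glass_bottle":(ngon(24,.014),.055)}
F=4
def render(n,K,E,p,z):
    P,h=S[n];c,s=np.cos(p[2]),np.sin(p[2]);Q=P@np.array([[c,s],[-s,c]])+p[:2]
    V=np.vstack([np.c_[Q,np.full(len(Q),z)],np.c_[Q,np.full(len(Q),z+h)]])
    uv=(proj(K,E,V)+.5)*F-.5
    m=np.zeros((384*F,512*F),np.uint8);cv2.fillConvexPoly(m,cv2.convexHull(np.round(uv*16).astype(np.int32)),1,shift=4);return m.astype(bool)
def getmask(c,n):
    s=bot.silhouettes(c,n)
    return (cv2.resize(s[0]["mask"].astype(np.float32),None,fx=F,fy=F)>.5,s[0]["confidence"],s[0]["uv"]) if s else (None,0,None)
def fit(n,views,p0,z,occ=None,fz=False):
    """views: list of (K,E,mask); occ: (name,pose,z) of what stands on it"""
    O=[render(occ[0],K,E,occ[1],occ[2]) if occ else False for K,E,_ in views]
    def cost(p):
        t=0
        for (K,E,m),o in zip(views,O):
            r=render(n,K,E,p,p[3] if fz else z)
            if occ is not None: r=r&~o; m=m&~o
            t+=1-(r&m).sum()/max(1,(r|m).sum())
        return t/len(views)
    best=None
    for a in ([p0[2]] if len(p0)>2 else np.arange(0,np.pi,np.pi/12)):
        x0=np.array([*p0[:2],a]+([z] if fz else []))
        sx=np.vstack([x0]+[x0+d for d in np.diag([.006,.006,.12,.008][:len(x0)])])
        r=minimize(cost,x0,method="Nelder-Mead",options=dict(initial_simplex=sx,xatol=1e-4,fatol=1e-4,maxiter=35))
        if best is None or r.fun<best.fun: best=r
    r=minimize(cost,best.x,method="Nelder-Mead",options=dict(initial_simplex=np.vstack([best.x]+[best.x+d for d in np.diag([.002,.002,.04,.004][:len(x0)])]),xatol=5e-5,fatol=1e-5,maxiter=80))
    return r.x,r.fun
E
python3 - <<'E'
from h import *; import pickle
obs=bot.get_obs();print(obs["eef_pos"],obs["tool_rot"])
im=bot.camera("wrist");cv2.imwrite("pics/w0.png",im)
from fit import *
M={}
for n in N:
    for c in("top","scene","wrist"):
        M[n,c]=getmask(c,n); print(n,c,round(M[n,c][1],2),M[n,c][2],0 if M[n,c][0] is None else M[n,c][0].sum()//16)
pickle.dump((obs,M),open("m0.pkl","wb"))
v=im.copy()
for n in N:
    m=M[n,"wrist"][0]
    if m is not None:
        cs,_=cv2.findContours(cv2.resize(m.astype(np.uint8),(512,384),interpolation=0),0,2);cv2.drawContours(v,cs,-1,(0,255,0) if "spec" in n else (0,0,255),1)
cv2.imwrite("pics/w0m.png",cv2.resize(v,(768,576)))
E
```

```text
clock: 2.43
eef_pos: [0.522, 0.0018, 0.3498]
tool_rot: [1.0, 0.002, 0.001, -0.001]
ft_force: [0.3, 0.3, -0.2]
grip_width: 0.0855
grasp_force: 0.0
[0.52198101 0.00183212 0.34984071] [ 9.99997661e-01  1.87727723e-03  8.46502747e-04 -6.61802476e-04]
round_specimen top 0.98 [361.7, 240.8] 464
round_specimen scene 0 None 0
round_specimen wrist 0.75 [418.2, 193.7] 1443
square_specimen top 0 None 0
square_specimen scene 0.77 [196.9, 240.7] 906
square_specimen wrist 0.7 [344.0, 51.0] 1767
hex_specimen top 0.66 [258.4, 241.2] 320
hex_specimen scene 0.28 [136.5, 180.0] 682
hex_specimen wrist 0.7 [254.7, 203.6] 1228
long_specimen top 0.71 [212.1, 159.6] 476
long_specimen scene 0.74 [319.5, 230.2] 965
long_specimen wrist 0 None 0
plinth_round top 0.65 [217.3, 164.5] 517
plinth_round scene 0.71 [308.5, 242.0] 623
plinth_round wrist 0.76 [184.4, 55.0] 1798
plinth_square top 0.78 [267.8, 247.1] 828
plinth_square scene 0.7 [243.3, 183.1] 601
plinth_square wrist 0.83 [258.0, 181.9] 1550
plinth_hex top 0.69 [303.9, 178.5] 464
plinth_hex scene 0 None 0
plinth_hex wrist 0.83 [325.1, 67.3] 2231
plinth_long top 0.88 [348.3, 243.2] 853
plinth_long scene 0.94 [147.5, 202.7] 694
plinth_long wrist 0.65 [327.6, 66.2] 2218
spare_tray top 0.7 [148.3, 226.8] 2071
spare_tray scene 0.94 [359.0, 169.3] 1806
spare_tray wrist 0.94 [79.2, 170.8] 5288
glass_bottle top 0.57 [262.2, 152.7] 100
glass_bottle scene 0.74 [259.5, 252.8] 299
glass_bottle wrist 0.74 [255.8, 26.1] 497
```

View pics/w0m.png

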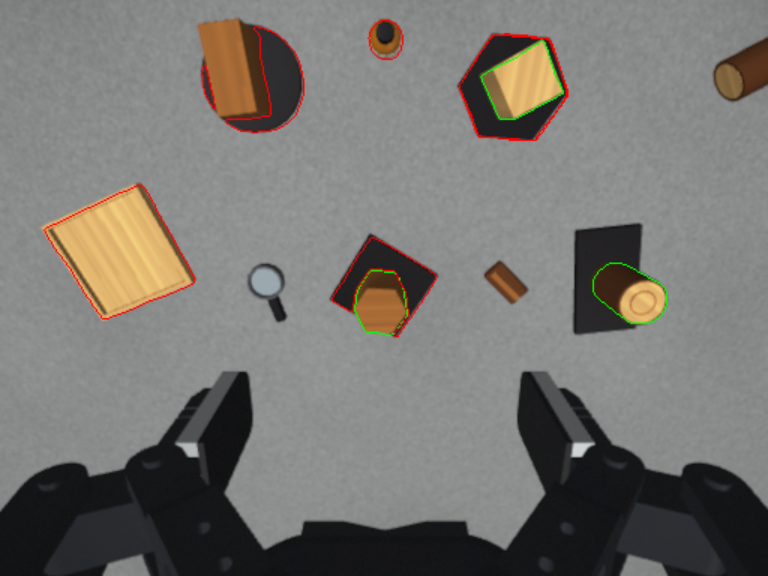

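The wrist view shows all four plinths, the tray (left), the bottle at the top centre, and clean masks for most things. I'll fit the known shapes to colour segments in all three views, seeded by the networks' points.

```bash
cat > run1.py <<'E'
from fit import *; import pickle
np.set_printoptions(precision=4,suppress=True)
obs,M=pickle.load(open("m0.pkl","rb"))
im={"top":cv2.imread("pics/top0.png"),"scene":cv2.imread("pics/scene0.png"),"wrist":cv2.imread("pics/w0.png")}
def seg(img):
    b=cv2.resize(img,None,fx=F,fy=F,interpolation=cv2.INTER_LINEAR).astype(int)
    mx,mn=b.max(2),b.min(2);sp=(mx-mn)>0.33*mx
    return sp,(mx<75)&~sp
sg={c:seg(i) for c,i in im.items()}
def view(c,k,near,dist=.085):
    K,E=cam(c,obs);g=np.zeros((384*F,512*F),np.uint8)
    u=[(proj(K,E,[near[0]+dist*np.cos(a),near[1]+dist*np.sin(a),z])[0]*F).astype(int) for a in np.arange(0,6.3,.3) for z in(0,.06)]
    cv2.fillConvexPoly(g,cv2.convexHull(np.array(u)),1);m=sg[c][k]&(g>0)
    n,l,s,_=cv2.connectedComponentsWithStats(m.astype(np.uint8))
    return K,E,l==1+np.argmax(s[1:,4])
C=["top","scene","wrist"];out={}
for sp,pl,p in [("round_specimen","plinth_long",(.445,-.237)),("square_specimen","plinth_hex",(.638,-.116)),("hex_specimen","plinth_square",(.439,.008)),("long_specimen","plinth_round",(.652,.132))]:
    x,f=fit(sp,[view(c,0,p) for c in C],p,.008)
    z,fz=fit(sp,[view(c,0,p) for c in C],x,.008,fz=True)
    q,g=fit(pl,[view(c,1,p) for c in C],p,0,occ=(sp,x,.008))
    out[sp]=x;out[pl]=q
    print(sp,x,round(f,3),"z-free",z,round(fz,3),"|",pl,q,round(g,3))
x,f=fit("spare_tray",[view(c,0,(.48,.28),.11) for c in C],(.478,.281),0);out["spare_tray"]=x;print("tray",x,f)
v=[(*cam(c,obs),M["glass_bottle",c][0]) for c in C]
x,f=fit("glass_bottle",v,(.677,.004,0),0);out["glass_bottle"]=x;print("bottle",x,f)
pickle.dump(out,open("p.pkl","wb"))
vis=[]
for c in C:
    v=cv2.resize(im[c],None,fx=2,fy=2);K,E=cam(c,obs)
    for n,x in out.items():
        m=cv2.resize(render(n,K,E,x,.008 if "spec" in n else 0).astype(np.uint8),(1024,768),interpolation=0)
        cs,_=cv2.findContours(m,0,2);cv2.drawContours(v,cs,-1,(0,255,0) if "spec" in n else (0,0,255),1)
    vis.append(v)
cv2.imwrite("pics/f0.png",np.vstack([vis[2][0:480,20:800][:, :780][0:480]*1])[:480]); cv2.imwrite("pics/f0t.png",np.hstack([vis[0][240:560,200:780]])[:, :800]); 
E
python3 run1.py
```

```text
round_specimen [ 0.4516 -0.2334  0.3675] 0.147 z-free [ 0.4514 -0.2339  0.3764  0.0066] 0.145 | plinth_long [ 0.4503 -0.2312  0.1269] 0.076
square_specimen [ 0.6403 -0.112   0.4886] 0.055 z-free [ 0.6403 -0.112   0.4885  0.008 ] 0.054 | plinth_hex [ 0.6374 -0.1148  0.4596] 0.085
hex_specimen [0.4418 0.0074 0.479 ] 0.043 z-free [0.4418 0.0074 0.479  0.008 ] 0.043 | plinth_square [0.4424 0.0046 1.0186] 0.092
long_specimen [0.6475 0.1303 0.1222] 0.036 z-free [0.6475 0.1303 0.1222 0.008 ] 0.036 | plinth_round [0.6444 0.1266 0.4658] 0.114
tray [0.4788 0.2749 0.4043] 0.025677651131982244
bottle [0.6754 0.0031 0.0947] 0.30691017330955456
```

```bash
python3 - <<'E'
import cv2,numpy as np
a=cv2.imread("pics/f0.png");b=cv2.imread("pics/f0t.png");print(a.shape,b.shape)
w=max(a.shape[1],b.shape[1]);pad=lambda i:cv2.copyMakeBorder(i,0,0,0,w-i.shape[1],0)
s=np.vstack([pad(a),pad(b)]);k=min(800/s.shape[1],600/s.shape[0]);cv2.imwrite("pics/f0all.png",cv2.resize(a,None,fx=1,fy=1));
E
```

```text
(480, 780, 3) (320, 580, 3)
```

View pics/f0all.png

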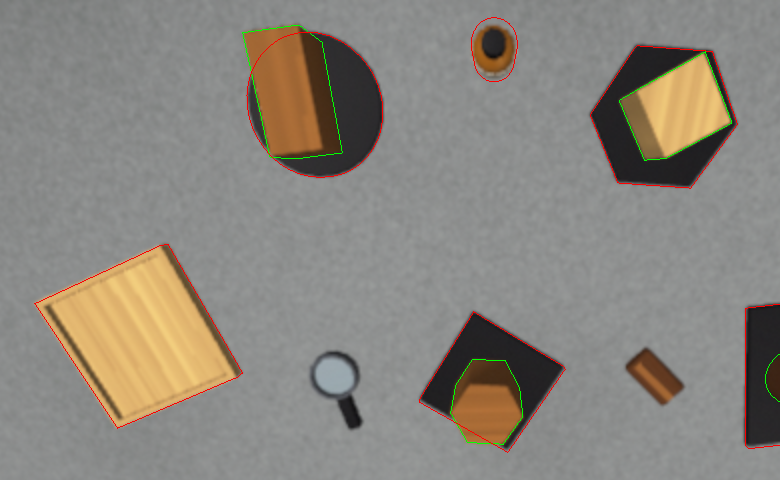

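The fits are tight; only the round specimen is uncertain because of its dark bark. First I'll move the hex to the tray, with tool yaw 0.479.

```bash
python3 -m inch '[-80,6,-200,0,0,0.479,100,-80,6,-200,0,0,0.479,100,-80,6,-200,0,0,0.479,100,-80,6,-200,0,0,0.479,100,-80,6,-200,0,0,0.479,100,-80,6,-200,0,0,0.479,100,-80,6,-200,0,0,0.479,100,-80,6,-200,0,0,0.479,100]'; python3 - <<'E'
from h import *
o=bot.get_obs();print(R.from_quat(o["tool_rot"]).as_matrix(),o["joint_pos"])
E
```

```text
clock: 4.65
eef_pos: [0.442, 0.004, 0.1517]
tool_rot: [0.972, 0.237, 0.002, 0.0]
ft_force: [0.8, 0.6, 0.6]
grip_width: 0.0852
grasp_force: 0.0
[[ 8.87661796e-01  4.60478196e-01  4.04566781e-03]
 [ 4.60481946e-01 -8.87669070e-01  5.11153075e-06]
 [ 3.59356793e-03  1.85841967e-03 -9.99991816e-01]] [ 9.05220582e-03  1.99886605e-01 -3.26035554e-01  1.04082861e+00
 -3.15103962e-05  2.67210673e+00]
```

```bash
python3 -m inch '[0,3,0,0,0,1.047,100,0,3,0,0,0,1.047,100,0,3,0,0,0,1.047,100,0,3,0,0,0,1.047,100,0,3,0,0,0,1.047,100,0,3,0,0,0,1.047,100,0,3,0,0,0,1.047,100,0,3,0,0,0,1.047,100]'; python3 -m inch '[0,0,0,0,0,0.046,100,0,0,0,0,0,0.046,100]'; python3 - <<'E'
from h import *
o=bot.get_obs();print(R.from_quat(o["tool_rot"]).as_matrix(),o["joint_pos"])
E
```

```text
clock: 5.32
eef_pos: [0.4447, 0.007, 0.1539]
tool_rot: [0.737, 0.676, 0.004, 0.003]
ft_force: [-0.6, 0.2, -0.9]
grip_width: 0.0854
grasp_force: 0.0
clock: 5.48
eef_pos: [0.4443, 0.007, 0.1536]
tool_rot: [0.723, 0.691, 0.003, 0.003]
ft_force: [0.5, 0.6, -0.3]
grip_width: 0.0855
grasp_force: 0.0
[[ 4.56092757e-02  9.98917373e-01  9.15835411e-03]
 [ 9.98959205e-01 -4.56123864e-02  1.30961083e-04]
 [ 5.48553688e-04  9.14284910e-03 -9.99958053e-01]] [ 1.57809453e-02  1.98691388e-01 -3.22119769e-01  1.04082576e+00
 -1.35767097e-05  1.63220483e+00]
```

```bash
python3 -m inch '[-2.5,0,-36,0,0.009,0,100,-2.5,0,-72,0,0.009,0,100,-2.5,0,-95,0,0.009,0,100,-2.5,0,-108,0,0.009,0,100,-2.5,0,-108,0,0.009,0,100,-2.5,0,-108,0,0.009,0,100]'; python3 -m inch '[0,0,0,0,0,0,30,0,0,0,0,0,0,30,0,0,0,0,0,0,30,0,0,0,0,0,0,30,0,0,0,0,0,0,30,0,0,0,0,0,0,30,0,0,0,0,0,0,30,0,0,0,0,0,0,30]'
```

```text
clock: 5.98
eef_pos: [0.4394, 0.007, 0.0429]
tool_rot: [0.724, 0.69, -0.002, -0.002]
ft_force: [0.2, 0.2, 0.4]
grip_width: 0.0855
grasp_force: 0.0
clock: 6.65
eef_pos: [0.4387, 0.007, 0.0433]
tool_rot: [0.723, 0.691, -0.002, -0.002]
ft_force: [0.6, 0.0, 7.0]
grip_width: 0.0434
grasp_force: 61.5
```

```bash
python3 -m inch '[0,0,10,0,0,0,30,0,0,30,0,0,0,30,0,0,55,0,0,0,30,0,0,75,0,0,0,30,0,10,80,0,0,0,30,3,30,80,0,0,0,30,7,55,80,0,0,0,30,12,85,80,0,0,0,30]'; python3 -m inch '[5,30,0,0,0,0,30,10,60,0,0,0,0,30,15,90,0,0,0,0,30,19,120,0,0,0,0,30,23,145,0,0,0,0,30,26,165,0,0,0,0,30,28,178,0,0,0,0,30,28,182,0,0,0,0,30]'; python3 - <<'E'
from h import *
o=bot.get_obs();cv2.imwrite("pics/w1.png",bot.camera("wrist"));print(o["eef_pos"],o["grip_width"],R.from_quat(o["tool_rot"]).as_matrix()[:,2])
E
```

```text
clock: 7.32
eef_pos: [0.4483, 0.0925, 0.1214]
tool_rot: [0.724, 0.69, -0.004, -0.003]
ft_force: [0.6, -0.5, -0.7]
grip_width: 0.0435
grasp_force: 61.1
clock: 7.98
eef_pos: [0.4766, 0.2762, 0.1209]
tool_rot: [0.722, 0.692, -0.003, -0.003]
ft_force: [-0.3, 0.4, -0.6]
grip_width: 0.0434
grasp_force: 61.1
[0.47657246 0.2762451  0.12091658] 0.043401756603209524 [-9.49533038e-03  2.40917635e-04 -9.99954889e-01]
```

View pics/w1.png

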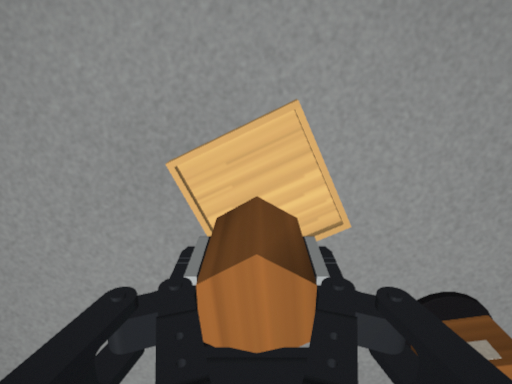

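The hex is firmly held upright over the tray, whose corners are at (167,165), (297,100) and (350,227). Now I'll lower it.

```bash
python3 -m inch '[2,-1,-25,0,-0.009,0,30,2,-1,-50,0,-0.009,0,30,2,-1,-65,0,-0.009,0,30,2,-1,-74,0,-0.009,0,30,2,-1,-78,0,-0.009,0,30,2,-1,-80,0,-0.009,0,30,2,-1,-80,0,-0.009,0,30,2,-1,-80,0,-0.009,0,30]'
```

```text
clock: 8.7
eef_pos: [0.4798, 0.2731, 0.0428]
tool_rot: [0.723, 0.69, 0.001, 0.0]
ft_force: [0.2, 0.2, -1.0]
grip_width: 0.0435
grasp_force: 61.1
```

```bash
python3 -m inch '[0,0,-1,0,0,0,30,0,0,-2,0,0,0,30,0,0,-2,0,0,0,30,0,0,-2,0,0,0,75,0,0,-2,0,0,0,75,0,0,-2,0,0,0,75,0,0,-2,0,0,0,75,0,0,20,0,0,0,75]';python3 -m inch '[0,0,30,0,0,0,75,0,0,60,0,0,0,75,0,0,80,0,0,0,75,40,-40,90,0,0,-0.1,100,55,-80,90,0,0,-0.2,100,70,-120,90,0,0,-0.3,100,85,-160,90,0,0,-0.42,100,100,-200,90,0,0,-0.52,100]'; python3 - <<'E'
from h import *
o=bot.get_obs();print(o["eef_pos"],R.from_quat(o["tool_rot"]).as_matrix()[:,[0,2]],o["joint_pos"])
E
```

```text
clock: 9.37
eef_pos: [0.476, 0.2713, 0.0581]
tool_rot: [0.723, 0.691, -0.004, -0.001]
ft_force: [0.1, -0.1, -0.5]
grip_width: 0.0642
grasp_force: 0.0
clock: 10.03
eef_pos: [0.5729, 0.0889, 0.152]
tool_rot: [0.878, 0.479, 0.0, 0.0]
ft_force: [0.3, 1.3, 0.2]
grip_width: 0.0854
grasp_force: 0.0
[0.57288385 0.08892367 0.15196427] [[ 5.40369395e-01  5.25935075e-04]
 [ 8.41427815e-01  1.20999747e-04]
 [ 3.86011827e-04 -9.99999854e-01]] [1.53973325e-01 4.56337820e-01 4.63963469e-02 1.16031658e+00
 3.89078853e-05 2.29564584e+00]
```

```bash
python3 -m inch '[12,-35,0,0,0,-0.09,100,24,-70,0,0,0,-0.18,100,36,-105,0,0,0,-0.27,100,48,-140,0,0,0,-0.36,100,58,-175,0,0,0,-0.45,100,67,-201,0,0,0,-0.511,100,67,-201,0,0,0,-0.511,100,67,-201,0,0,0,-0.511,100]'; python3 - <<'E'
from h import *
o=bot.get_obs();print(o["eef_pos"],R.from_quat(o["tool_rot"]).as_matrix()[:,[0,2]])
E
```

```text
clock: 10.7
eef_pos: [0.6393, -0.1123, 0.1511]
tool_rot: [0.97, 0.243, -0.0, -0.0]
ft_force: [0.1, -0.3, -0.0]
grip_width: 0.0856
grasp_force: 0.0
[ 0.6392711  -0.11231128  0.15113487] [[ 8.81804501e-01 -5.88875994e-04]
 [ 4.71615005e-01  4.03128523e-04]
 [-3.29152125e-04 -9.99999745e-01]]
```

```bash
python3 -m inch '[1,0,-36,0,0,0,100,1,0,-72,0,0,0,100,1,0,-95,0,0,0,100,1,0,-108,0,0,0,100,1,0,-108,0,0,0,100,1,0,-108,0,0,0,100]'; python3 -m inch '[0,0,0,0,0,0,30,0,0,0,0,0,0,30,0,0,0,0,0,0,30,0,0,0,0,0,0,30,0,0,0,0,0,0,30,0,0,0,0,0,0,30,0,0,0,0,0,0,30,0,0,0,0,0,0,30]'
```

```text
clock: 11.2
eef_pos: [0.6394, -0.1089, 0.043]
tool_rot: [0.969, 0.245, -0.001, -0.001]
ft_force: [0.1, 0.7, 0.9]
grip_width: 0.086
grasp_force: 0.0
clock: 11.87
eef_pos: [0.6416, -0.1107, 0.0456]
tool_rot: [0.97, 0.244, 0.002, 0.0]
ft_force: [-0.0, -0.3, 6.5]
grip_width: 0.0437
grasp_force: 61.4
```

```bash
python3 -m inch '[0,0,10,0,0,0,30,0,0,30,0,0,0,30,0,0,55,0,0,0,30,0,0,70,0,0,0,30,-10,6,75,0,0,0.05,30,-30,18,75,0,0,0.14,30,-55,32,75,0,0,0.24,30,-80,46,75,0,0,0.34,30]'; python3 -m inch '[-25,15,0,0,0,0.08,30,-50,29,0,0,0,0.16,30,-75,44,0,0,0,0.188,30,-95,55,0,0,0,0.188,30,-110,64,0,0,0,0.188,30,-119,69,0,0,0,0.188,30,-119,69,0,0,0,0.188,30,-119,69,0,0,0,0.188,30]'; python3 - <<'E'
from h import *
o=bot.get_obs();cv2.imwrite("pics/w2.png",bot.camera("wrist"));r=R.from_quat(o["tool_rot"]).as_matrix();print(o["eef_pos"],r[:,2],np.arctan2(r[1,0],r[0,0]))
E
```

```text
clock: 12.53
eef_pos: [0.5593, -0.0643, 0.1189]
tool_rot: [0.914, 0.407, -0.0, -0.0]
ft_force: [-0.8, -0.5, -0.4]
grip_width: 0.0435
grasp_force: 61.0
clock: 13.2
eef_pos: [0.4419, 0.0044, 0.1192]
tool_rot: [0.872, 0.489, 0.001, 0.0]
ft_force: [0.2, -0.4, -0.4]
grip_width: 0.0437
grasp_force: 61.1
[0.44192397 0.00441684 0.11921929] [ 1.40719123e-03 -3.16156909e-04 -9.99998960e-01] 1.022161740808359
```

View pics/w2.png

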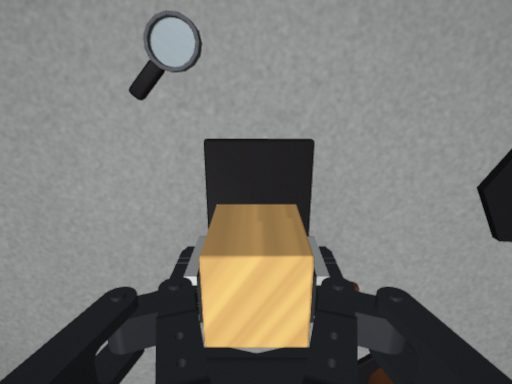

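The square block is held square to the bare plinth: the plinth's far edge is at row 139, columns 205–314, and the block's lower edge at row 204, columns 219–299. I'll compute the offset between them.

```bash
python3 - <<'E'
from h import *
o=bot.get_obs();K,E=cam("wrist",o);a=1.022;u=np.array([np.cos(a),np.sin(a)])
p=atz(K,E,(259.5,139),.008)[:2]-.042*u
for z in(.081,.084): print(p,atz(K,E,(259,204.5),z)[:2]-.022*u)
print(o["eef_pos"])
E
```

```text
[0.44484675 0.00419198] [0.44179122 0.00138986]
[0.44484675 0.00419198] [0.44237398 0.00241195]
[0.4426298  0.00422661 0.11922264]
```

```bash
python3 -m inch '[2,1,-25,0,0,0,30,2,1,-45,0,0,0,30,2,1,-60,0,0,0,30,2,1,-68,0,0,0,30,2,1,-72,0,0,0,30,2,1,-74,0,0,0,30,2,1,-74,0,0,0,30,2,1,-74,0,0,0,30]'; python3 -m inch '[0,0,-1,0,0,0,30,0,0,-1,0,0,0,75,0,0,-1,0,0,0,75,0,0,-1,0,0,0,75,0,0,-1,0,0,0,75,0,0,-1,0,0,0,75,0,0,20,0,0,0,75,0,0,45,0,0,0,75]'
```

```text
clock: 13.92
eef_pos: [0.4447, 0.0052, 0.0456]
tool_rot: [0.872, 0.489, 0.001, 0.001]
ft_force: [-0.4, -0.5, 2.0]
grip_width: 0.0429
grasp_force: 61.4
clock: 14.58
eef_pos: [0.4412, 0.0055, 0.0884]
tool_rot: [0.872, 0.489, -0.002, -0.001]
ft_force: [0.8, 0.6, -0.0]
grip_width: 0.0641
grasp_force: 0.0
```

```bash
python3 -m inch '[0,0,30,0,0,0,100,5,25,60,0,0,0.1,100,10,60,62,0,0,0.2,100,15,95,62,0,0,0.3,100,20,130,62,0,0,0.4,100,25,165,62,0,0,0.5,100,30,200,62,0,0,0.507,100,33,235,62,0,0,0.507,100]'; python3 -m inch '[4,32,0,0,0,0,100,4,32,0,0,0,0,100,4,32,0,0,0,0,100]'; python3 - <<'E'
from h import *
o=bot.get_obs();r=R.from_quat(o["tool_rot"]).as_matrix();print(o["eef_pos"],r[:,2],np.arctan2(r[1,0],r[0,0]))
E
```

```text
clock: 15.25
eef_pos: [0.4764, 0.2423, 0.1516]
tool_rot: [0.722, 0.692, 0.0, 0.0]
ft_force: [0.3, -0.0, 0.3]
grip_width: 0.0851
grasp_force: 0.0
clock: 15.5
eef_pos: [0.48, 0.2741, 0.1511]
tool_rot: [0.721, 0.693, -0.0, 0.0]
ft_force: [0.4, -1.8, -0.4]
grip_width: 0.0853
grasp_force: 0.0
[0.48001686 0.27411044 0.15106422] [-4.93428067e-04 -4.95253602e-04 -9.99999756e-01] 1.5320779920346086
```

```bash
python3 -m inch '[-1,-1,-36,0,0,0,80,-1,-1,-72,0,0,0,80,-1,-1,-95,0,0,0,80,-1,-1,-109,0,0,0,80,-1,-1,-109,0,0,0,80,-1,-1,-109,0,0,0,80]'; python3 -m inch '[0,0,0,0,0,0,30,0,0,0,0,0,0,30,0,0,0,0,0,0,30,0,0,0,0,0,0,30,0,0,0,0,0,0,30,0,0,0,0,0,0,30,0,0,0,0,0,0,30,0,0,0,0,0,0,30]'
```

```text
clock: 16.0
eef_pos: [0.4786, 0.2699, 0.0421]
tool_rot: [0.722, 0.692, -0.001, -0.0]
ft_force: [-0.0, 0.8, 0.9]
grip_width: 0.0686
grasp_force: 0.0
clock: 16.67
eef_pos: [0.4807, 0.272, 0.0446]
tool_rot: [0.722, 0.692, 0.002, 0.001]
ft_force: [0.4, -1.1, 6.6]
grip_width: 0.0434
grasp_force: 61.3
```

```bash
python3 -m inch '[0,0,10,0,0,0,30,0,0,30,0,0,0,30,0,0,55,0,0,0,30,0,0,75,0,0,0,30,4,-10,80,0,0,0,30,12,-30,80,0,0,0,30,23,-57,80,0,0,0,30,35,-87,80,0,0,0,30]'; python3 -m inch '[14,-35,0,0,0,0,30,28,-70,0,0,0,0,30,42,-105,0,0,0,0,30,56,-140,0,0,0,0,30,70,-175,0,0,0,0,30,84,-210,0,0,0,0,30,97,-240,0,0,0,-0.02,30,108,-265,0,0,0,-0.02,30]'; python3 -m inch '[8,-20,0,0,0,0,30,14,-34,0,0,0,0,30,14,-35,0,0,0,0,30,14,-35,0,0,0,0,30]'; python3 - <<'E'
from h import *
o=bot.get_obs();cv2.imwrite("pics/w3.png",bot.camera("wrist"));r=R.from_quat(o["tool_rot"]).as_matrix();print(o["eef_pos"],r[:,2],np.arctan2(r[1,0],r[0,0]))
E
```

```text
clock: 17.33
eef_pos: [0.5141, 0.1837, 0.1225]
tool_rot: [0.721, 0.693, -0.0, -0.0]
ft_force: [0.6, -0.2, -0.7]
grip_width: 0.0434
grasp_force: 61.0
clock: 18.0
eef_pos: [0.6221, -0.084, 0.1219]
tool_rot: [0.73, 0.684, -0.001, -0.0]
ft_force: [0.9, 0.2, -0.4]
grip_width: 0.0437
grasp_force: 61.0
clock: 18.33
eef_pos: [0.6355, -0.1169, 0.1216]
tool_rot: [0.729, 0.684, -0.001, -0.001]
ft_force: [-0.3, 1.5, -1.2]
grip_width: 0.0433
grasp_force: 61.1
[ 0.63550306 -0.11692559  0.12162294] [-1.90422456e-03  4.99725138e-04 -9.99998062e-01] 1.506588004272082
```

View pics/w3.png

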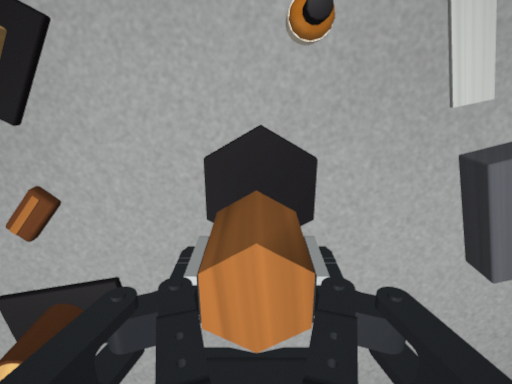

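The plinth's far corner is at (261,125) and the held hex's lower corner at (257,191), both pointing the same way.

```bash
python3 - <<'E'
from h import *
o=bot.get_obs();K,E=cam("wrist",o);a=1.507;u=np.array([np.cos(a),np.sin(a)])
p=atz(K,E,(261,125.5),.008)[:2]-.0508*u
l=atz(K,E,(204.5,158),.008)[:2];r=atz(K,E,(317,157.5),.008)[:2];print((l+r)/2-.0254*u)
print(p,atz(K,E,(257,191.5),.085)[:2]-.0254*u,o["eef_pos"])
E
```

```text
[ 0.63825235 -0.1128731 ]
[ 0.63828513 -0.11369478] [ 0.63523407 -0.11366999] [ 0.63535178 -0.11581375  0.12179685]
```

Offset is about (+3, +0.5) mm. I'll lower it there.

```bash
python3 -m inch '[2.5,1,-25,0,0,0,30,2.5,1,-45,0,0,0,30,2.5,1,-60,0,0,0,30,2.5,1,-68,0,0,0,30,2.5,1,-73,0,0,0,30,2.5,1,-75,0,0,0,30,2.5,1,-75,0,0,0,30,2.5,1,-75,0,0,0,30]'
```

```text
clock: 19.05
eef_pos: [0.6396, -0.1144, 0.0488]
tool_rot: [0.729, 0.685, 0.001, 0.001]
ft_force: [0.5, 0.3, -0.5]
grip_width: 0.043
grasp_force: 61.2
```

```bash
python3 -m inch '[0,0,-1.5,0,0,0,30,0,0,-1.5,0,0,0,75,0,0,-1.5,0,0,0,75,0,0,-1.5,0,0,0,75,0,0,-1.5,0,0,0,75,0,0,-1.5,0,0,0,75,0,0,25,0,0,0,75,0,0,55,0,0,0,75]'; python3 -m inch '[0,0,30,0,0,0,100,0,0,55,0,0,0.1,100,0,10,60,0,0,0.22,100,0,40,60,0,0,0.34,100,0,70,60,0,0,0.46,100,2,100,60,0,0,0.58,100,4,130,60,0,0,0.7,100,6,160,60,0,0,0.82,100]'; python3 -m inch '[0,28,0,0,0,0.12,100,0,56,0,0,0,0.24,100,2,80,0,0,0,0.36,100,2,85,0,0,0,0.48,100,2,85,0,0,0,0.6,100,2,85,0,0,0,0.72,100,2,85,0,0,0,0.84,100,2,85,0,0,0,0.937,100]'; python3 - <<'E'
from h import *
o=bot.get_obs();cv2.imwrite("pics/w4.png",bot.camera("wrist"));r=R.from_quat(o["tool_rot"]).as_matrix();print(o["eef_pos"],r[:,2],np.arctan2(r[1,0],r[0,0]),o["joint_pos"])
E
```

```text
clock: 19.72
eef_pos: [0.6364, -0.1141, 0.1001]
tool_rot: [0.729, 0.685, -0.002, -0.003]
ft_force: [0.7, -0.6, -0.3]
grip_width: 0.0639
grasp_force: 0.0
clock: 20.38
eef_pos: [0.6447, 0.0467, 0.1629]
tool_rot: [0.393, 0.92, 0.0, 0.0]
ft_force: [0.7, 0.0, 0.1]
grip_width: 0.0856
grasp_force: 0.0
clock: 21.05
eef_pos: [0.6467, 0.1308, 0.1626]
tool_rot: [-0.065, 0.998, -0.0, -0.0]
ft_force: [0.2, -0.6, -0.2]
grip_width: 0.0851
grasp_force: 0.0
[0.64673468 0.13075761 0.1625764 ] [-2.26523510e-04 -8.91688211e-05 -9.99999970e-01] -3.0113794179918503 [ 1.99510150e-01  6.07298686e-01  3.27719623e-01  1.29145697e+00
 -4.25055305e-05  6.92969128e-02]
```

```bash
python3 -m inch '[1,-0.5,-36,0,0,-0.008,100,1,-0.5,-72,0,0,-0.008,100,1,-0.5,-100,0,0,-0.008,100,1,-0.5,-115,0,0,-0.008,100,1,-0.5,-119,0,0,-0.008,100,1,-0.5,-119,0,0,-0.008,100,1,-0.5,-119,0,0,-0.008,100]'; python3 -m inch '[0,0,0,0,0,0,25,0,0,0,0,0,0,20,0,0,0,0,0,0,20,0,0,0,0,0,0,20,0,0,0,0,0,0,20,0,0,0,0,0,0,20,0,0,0,0,0,0,20,0,0,0,0,0,0,20]'
```

```text
clock: 21.68
eef_pos: [0.6486, 0.1301, 0.0447]
tool_rot: [-0.058, 0.998, 0.0, 0.001]
ft_force: [0.2, -0.3, 0.2]
grip_width: 0.0855
grasp_force: 0.0
clock: 22.35
eef_pos: [0.6486, 0.1301, 0.0449]
tool_rot: [-0.058, 0.998, 0.0, 0.001]
ft_force: [0.5, 0.8, 5.4]
grip_width: 0.0335
grasp_force: 60.6
```

```bash
python3 -m inch '[0,0,10,0,0,0,20,0,0,30,0,0,0,20,0,0,55,0,0,0,20,0,0,75,0,0,0,20,-8,7,80,0,0,0,20,-24,20,80,0,0,0,20,-45,38,80,0,0,0,20,-68,58,80,0,0,0,20]'; python3 -m inch '[-24,20,0,0,0,0,20,-48,41,0,0,0,0,20,-70,60,0,0,0,0,20,-88,75,0,0,0,0,20,-98,84,0,0,0,0,20,-102,87,0,0,0,0,20,-102,87,0,0,0,0,20]'; python3 -m inch '[0,0,-25,0,0,0,20,0,0,-50,0,0,0,20,0,0,-66,0,0,0,20,0,0,-76,0,0,0,20,0,0,-81,0,0,0,20,0,0,-82,0,0,0,20,0,0,-82,0,0,0,20]'
```

```text
clock: 23.02
eef_pos: [0.5783, 0.188, 0.1227]
tool_rot: [-0.057, 0.998, -0.0, -0.001]
ft_force: [-0.8, 0.1, -0.5]
grip_width: 0.0333
grasp_force: 60.1
clock: 23.6
eef_pos: [0.4767, 0.2755, 0.1234]
tool_rot: [-0.059, 0.998, -0.0, -0.0]
ft_force: [-0.0, 0.3, -0.7]
grip_width: 0.0332
grasp_force: 60.1
clock: 24.18
eef_pos: [0.479, 0.2746, 0.0422]
tool_rot: [-0.057, 0.998, 0.0, 0.001]
ft_force: [0.3, -0.6, -1.3]
grip_width: 0.0336
grasp_force: 60.2
```

```bash
python3 -m inch '[0,0,-0.5,0,0,0,20,0,0,-0.5,0,0,0,70,0,0,-0.5,0,0,0,70,0,0,-0.5,0,0,0,70,0,0,-0.5,0,0,0,70,0,0,-0.5,0,0,0,70,0,0,25,0,0,0,70,0,0,60,0,0,0,70]'; python3 -m inch '[0,0,40,0,0,0,100,5,-35,60,0,0,0,100,10,-75,75,0,0,0,100,15,-115,90,0,0,0,100,20,-155,105,0,0,0,100,25,-195,120,0,0,0,100,30,-235,135,0,0,0,100,35,-275,145,0,0,0,100]'; python3 -m inch '[5,-40,0,0,0,0,100,5,-80,0,0,0,0,100,5,-120,0,0,0,0,100,5,-160,0,0,0,0,100,5,-190,0,0,0,0,100,5,-200,0,0,0,0,100,5,-200,0,0,0,0,100,5,-200,0,0,0,0,100]'; python3 - <<'E'
from fit import *
o=bot.get_obs();cv2.imwrite("pics/w5.png",bot.camera("wrist"));print(o["eef_pos"],o["tool_rot"])
K,E=cam("wrist",o);v=[(K,E)]
m,c,uv=getmask("wrist","round_specimen");print(c,uv)
x,f=fit("round_specimen",[(K,E,m)],(.450,-.235,0),.008);print(x,f)
import pickle
obs,M=pickle.load(open("m0.pkl","rb"))
V=[(*cam(k,obs),M["round_specimen",k][0]) for k in("top","wrist")]
print(fit("round_specimen",V,(.450,-.235,0),.008), fit("round_specimen",V+[(K,E,m)],(.450,-.235,0),.008))
E
```

```text
clock: 24.85
eef_pos: [0.475, 0.2734, 0.0989]
tool_rot: [-0.058, 0.998, -0.002, -0.004]
ft_force: [1.2, 0.4, -0.6]
grip_width: 0.0596
grasp_force: 0.0
clock: 25.52
eef_pos: [0.5122, 0.0047, 0.2467]
tool_rot: [-0.058, 0.998, -0.0, 0.001]
ft_force: [1.6, 0.4, -0.7]
grip_width: 0.0854
grasp_force: 0.0
clock: 26.18
eef_pos: [0.5168, -0.1935, 0.2448]
tool_rot: [-0.058, 0.998, 0.001, -0.0]
ft_force: [-0.1, 0.5, 0.1]
grip_width: 0.0856
grasp_force: 0.0
[ 0.51682958 -0.19347205  0.24480901] [-5.76368997e-02  9.98337453e-01  5.25247501e-04 -2.06485169e-04]
0.74 [235.4, 78.0]
[ 0.47861782 -0.21571493 -0.53234356] 0.7125693835816536
(array([ 0.45286963, -0.23526846,  0.03128164]), np.float64(0.06969715210243421)) (array([ 0.45273442, -0.23515794,  0.024182  ]), np.float64(0.3766937333750828))
```

View pics/w5.png

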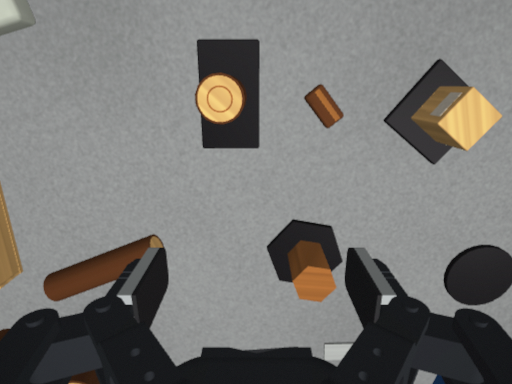

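The picture shows the round specimen's pale top at (219.5,98), with its plinth's corners at (197,39), (258,40), (259,148) and (203,148). The square and hex stand on their own plinths, and the round plinth (480,275) is bare.

```bash
python3 - <<'E'
from fit import *
o=bot.get_obs();K,E=cam("wrist",o)
print("round",atz(K,E,(219.5,98),.070))
print("plinth",[atz(K,E,u,.008)[:2] for u in((197,39.5),(258.5,40),(259,148))])
im=cv2.imread("pics/w5.png");b=cv2.resize(im,None,fx=F,fy=F).astype(int);mx,mn=b.max(2),b.min(2);sp=(mx-mn)>.33*mx;dk=(mx<75)&~sp
def comp(m,p,r=45):
    u=proj(K,E,[*p,.02])[0]*F;g=np.zeros(m.shape,np.uint8);cv2.circle(g,tuple(int(t) for t in u),r*F,1,-1)
    n,l,s,_=cv2.connectedComponentsWithStats((m&(g>0)).astype(np.uint8));return l==1+np.argmax(s[1:,4])
for s,p,q,pa,sa in[("square_specimen","plinth_square",(.4424,.0046),1.0186,1.0186),("hex_specimen","plinth_hex",(.6374,-.1148),.4596,.4596)]:
    x,f=fit(s,[(K,E,comp(sp,q,65))],(*q,sa),.008); y,g=fit(p,[(K,E,comp(dk,q,65))],(*q,pa),0,occ=(s,x,.008))
    print(s,x,f,p,y,g)
E
```

```text
round [ 0.45135087 -0.23292145  0.07      ]
plinth [array([ 0.39859526, -0.26773015]), array([ 0.39151342, -0.20365996]), array([ 0.50509077, -0.1894016 ])]
square_specimen [0.44345905 0.00535702 1.0505445 ] 0.10817869637415967 plinth_square [0.44329126 0.00689048 1.02203063] 0.05443141298277265
hex_specimen [ 0.63972805 -0.11113388  0.46083607] 0.016230002318571746 plinth_hex [ 0.63889354 -0.11301478  0.46103631] 0.04156535834201691
```

```bash
python3 -m inch '[-25,-15,-25,0,0,0,100,-45,-28,-50,0,0,0,100,-60,-38,-75,0,0,0,100,-65,-40,-95,0,0,0,100,-65,-40,-95,0,0,0,100,-65,-40,-95,0,0,0,100]'; python3 - <<'E'
from h import *
o=bot.get_obs();r=R.from_quat(o["tool_rot"]).as_matrix();print(o["eef_pos"],r[:,2])
E
```

```text
clock: 26.78
eef_pos: [0.4517, -0.2321, 0.1497]
tool_rot: [-0.059, 0.998, 0.001, -0.001]
ft_force: [0.8, -0.8, -0.1]
grip_width: 0.0855
grasp_force: 0.0
[ 0.45171859 -0.23206384  0.14973174] [-0.00175171  0.00139351 -0.99999749]
```

```bash
python3 -m inch '[0.5,-2,-36,0,0,0,100,0.5,-2,-72,0,0,0,100,0.5,-2,-93,0,0,0,100,0.5,-2,-103,0,0,0,100,0.5,-2,-103,0,0,0,100,0.5,-2,-103,0,0,0,100]'; python3 -m inch '[0,0,0,0,0,0,30,0,0,0,0,0,0,30,0,0,0,0,0,0,30,0,0,0,0,0,0,30,0,0,0,0,0,0,30,0,0,0,0,0,0,30,0,0,0,0,0,0,30,0,0,0,0,0,0,30]'
```

```text
clock: 27.28
eef_pos: [0.4543, -0.2356, 0.0484]
tool_rot: [-0.059, 0.998, -0.0, 0.001]
ft_force: [0.5, 0.2, -0.4]
grip_width: 0.0853
grasp_force: 0.0
clock: 27.95
eef_pos: [0.4539, -0.2363, 0.0488]
tool_rot: [-0.058, 0.998, -0.001, 0.002]
ft_force: [0.6, 1.1, 6.1]
grip_width: 0.0448
grasp_force: 61.1
```

```bash
python3 -m inch '[0,0,10,0,0,0,30,0,0,30,0,0,0,30,0,0,55,0,0,0,30,0,0,75,0,0,0,30,5,10,80,0,0,0,30,15,28,80,0,0,0,30,28,54,80,0,0,0,30,43,82,80,0,0,0,30]'; python3 -m inch '[16,31,0,0,0,0,30,32,62,0,0,0,0,30,48,93,0,0,0,0,30,64,124,0,0,0,0,30,80,155,0,0,0,0,30,96,186,0,0,0,0,30,112,215,0,0,0,0,30,126,240,0,0,0,0,30]'; python3 -m inch '[12,22,0,0,0,0,30,20,37,0,0,0,0,30,22,41,0,0,0,0,30,22,41,0,0,0,0,30]'; python3 - <<'E'
from h import *
o=bot.get_obs();cv2.imwrite("pics/w6.png",bot.camera("wrist"));r=R.from_quat(o["tool_rot"]).as_matrix();print(o["eef_pos"],r[:,2],np.arctan2(r[1,0],r[0,0]))
E
```

```text
clock: 28.62
eef_pos: [0.4954, -0.1528, 0.127]
tool_rot: [-0.057, 0.998, 0.0, -0.0]
ft_force: [-0.6, -0.1, -0.7]
grip_width: 0.0448
grasp_force: 61.3
clock: 29.28
eef_pos: [0.6216, 0.0895, 0.1262]
tool_rot: [-0.059, 0.998, 0.0, -0.001]
ft_force: [1.1, -0.8, -0.9]
grip_width: 0.0447
grasp_force: 61.3
clock: 29.62
eef_pos: [0.6431, 0.1292, 0.1259]
tool_rot: [-0.059, 0.998, -0.0, -0.001]
ft_force: [-0.9, 0.1, -0.2]
grip_width: 0.0448
grasp_force: 61.3
[0.64309011 0.12918613 0.12591623] [-1.50957523e-03 -1.66495422e-04 -9.99998847e-01] -3.0227981896807528
```

View pics/w6.png

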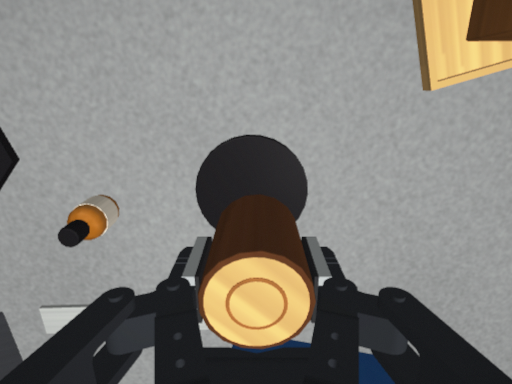

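The bare round plinth shows at columns 196–307 with its far rim at row 135. The held specimen's foot rim is at (258,196).

```bash
python3 - <<'E'
from fit import *
o=bot.get_obs();K,E=cam("wrist",o);a=-3.0228;u=np.array([np.cos(a),np.sin(a)])
print(atz(K,E,(251.5,135),.008)[:2]-.046*u,(atz(K,E,(196,186),.008)+atz(K,E,(307.5,186),.008))[:2]/2)
print(atz(K,E,(258,196.5),.085)[:2]-.023*u, "top",atz(K,E,(257,299),.147)[:2],o["eef_pos"])
im=cv2.imread("pics/w6.png");b=cv2.resize(im,None,fx=F,fy=F).astype(int);mx,mn=b.max(2),b.min(2);dk=(mx<75)&((mx-mn)<=.33*mx)
dk[230*F:]=0;dk[:,:185*F]=0;dk[:,320*F:]=0
class V: pass
r0=render
import fit as f
f.render=lambda n,K,E,p,z:(lambda m:(m.__setitem__(slice(230*F,None),False),m)[1])(r0(n,K,E,p,z))
print(fit("plinth_round",[(K,E,dk)],(.644,.127,0),0,occ=("round_specimen",(.643,.127,0),.085)))
E
```

```text
[0.64385286 0.12506629] [0.63907389 0.12441012]
[0.6426428  0.12957402] top [0.63928067 0.12848215] [0.64271737 0.12777384 0.12608288]
(array([0.64489278, 0.12452521, 0.06018934]), np.float64(0.05742839555346346))
```

```bash
python3 -m inch '[2,-3.5,-25,0,0,0,30,2,-3.5,-45,0,0,0,30,2,-3.5,-60,0,0,0,30,2,-3.5,-69,0,0,0,30,2,-3.5,-74,0,0,0,30,2,-3.5,-76,0,0,0,30,2,-3.5,-76,0,0,0,30,2,-3.5,-76,0,0,0,30]'
```

```text
clock: 30.33
eef_pos: [0.6462, 0.1236, 0.0522]
tool_rot: [-0.058, 0.998, 0.0, 0.001]
ft_force: [0.4, -0.1, -1.2]
grip_width: 0.0446
grasp_force: 61.3
```

```bash
python3 -m inch '[0,0,-1.5,0,0,0,30,0,0,-2.5,0,0,0,30,0,0,-2.5,0,0,0,75,0,0,-2.5,0,0,0,75,0,0,-2.5,0,0,0,75,0,0,-2.5,0,0,0,75,0,0,25,0,0,0,75,0,0,55,0,0,0,75]'; python3 -m inch '[0,0,30,0,0,0,100,-5,5,45,0,0,0,100,-30,28,45,0,0,0,100,-60,55,45,0,0,0,100,-90,82,45,0,0,0,100,-120,109,45,0,0,0,100,-150,136,45,0,0,0,100,-167,150,45,0,0,0,100]'; python3 -m inch '[0,0,0,0,0,0,100,0,0,0,0,0,0,100]'; python3 - <<'E'
from h import *
o=bot.get_obs();r=R.from_quat(o["tool_rot"]).as_matrix();print(o["eef_pos"],r[:,2],np.arctan2(r[1,0],r[0,0]))
E
```

```text
clock: 31.0
eef_pos: [0.6433, 0.1234, 0.1036]
tool_rot: [-0.058, 0.998, -0.0, -0.003]
ft_force: [1.0, -0.2, 0.8]
grip_width: 0.0639
grasp_force: 0.0
clock: 31.67
eef_pos: [0.4754, 0.276, 0.1513]
tool_rot: [-0.06, 0.998, 0.0, -0.001]
ft_force: [0.1, -0.5, 0.0]
grip_width: 0.0857
grasp_force: 0.0
clock: 31.83
eef_pos: [0.4778, 0.2748, 0.1515]
tool_rot: [-0.06, 0.998, -0.0, 0.0]
ft_force: [-0.9, 0.1, 1.2]
grip_width: 0.0855
grasp_force: 0.0
[0.47780318 0.274773   0.15152564] [ 8.44506371e-04 -2.86159580e-06 -9.99999643e-01] -3.022469183106747
```

```bash
python3 -m inch '[0,0,-36,0,0,0,80,0,0,-72,0,0,0,80,0,0,-96,0,0,0,80,0,0,-109,0,0,0,80,0,0,-109,0,0,0,80,0,0,-109,0,0,0,80]'; python3 -m inch '[0,0,0,0,0,0,25,0,0,0,0,0,0,20,0,0,0,0,0,0,20,0,0,0,0,0,0,20,0,0,0,0,0,0,20,0,0,0,0,0,0,20,0,0,0,0,0,0,20,0,0,0,0,0,0,20]'
```

```text
clock: 32.33
eef_pos: [0.4791, 0.2727, 0.0414]
tool_rot: [-0.057, 0.998, -0.0, -0.001]
ft_force: [0.8, -0.5, 0.3]
grip_width: 0.0686
grasp_force: 0.0
clock: 33.0
eef_pos: [0.48, 0.2744, 0.0438]
tool_rot: [-0.058, 0.998, 0.001, 0.002]
ft_force: [1.1, 0.5, 6.2]
grip_width: 0.0333
grasp_force: 60.5
```

```bash
python3 -m inch '[0,0,10,0,0,0,20,0,0,30,0,0,0,20,0,0,60,0,0,0,20,0,0,82,0,0,0,20,0,-10,88,0,0,0,20,-2,-30,88,0,0,0,20,-3,-58,88,0,0,0,20,-5,-90,88,0,0,0,20]'; python3 -m inch '[-2,-34,0,0,0,0,20,-4,-68,0,0,0,0,20,-6,-102,0,0,0,0,20,-8,-136,0,0,0,0,20,-10,-170,0,0,0,0,20,-12,-204,0,0,0,0,20,-14,-238,0,0,0,0.008,20,-16,-272,0,0,0,0.008,20]'; python3 -m inch '[-2,-34,0,0,0,0,20,-4,-68,0,0,0,0,20,-6,-98,0,0,0,0,20,-7,-122,0,0,0,0,20,-8,-137,0,0,0,0,20,-8,-142,0,0,0,0,20,-8,-142,0,0,0,0,20]'; python3 - <<'E'
from h import *
o=bot.get_obs();cv2.imwrite("pics/w7.png",bot.camera("wrist"));r=R.from_quat(o["tool_rot"]).as_matrix();print(o["eef_pos"],r[:,2],np.arctan2(r[1,0],r[0,0]))
E
```

```text
clock: 33.67
eef_pos: [0.4728, 0.1831, 0.1297]
tool_rot: [-0.059, 0.998, -0.0, -0.0]
ft_force: [0.5, -0.8, -0.8]
grip_width: 0.0333
grasp_force: 59.8
clock: 34.33
eef_pos: [0.4559, -0.09, 0.1295]
tool_rot: [-0.062, 0.998, 0.0, -0.001]
ft_force: [0.6, 0.1, -0.8]
grip_width: 0.0335
grasp_force: 59.8
clock: 34.92
eef_pos: [0.4485, -0.2311, 0.1294]
tool_rot: [-0.061, 0.998, 0.0, -0.001]
ft_force: [0.4, -0.1, -1.5]
grip_width: 0.0333
grasp_force: 59.8
[ 0.44849453 -0.23112582  0.12941752] [-1.25766134e-03  6.74887981e-04 -9.99998981e-01] -3.0198778068199594
```

View pics/w7.png

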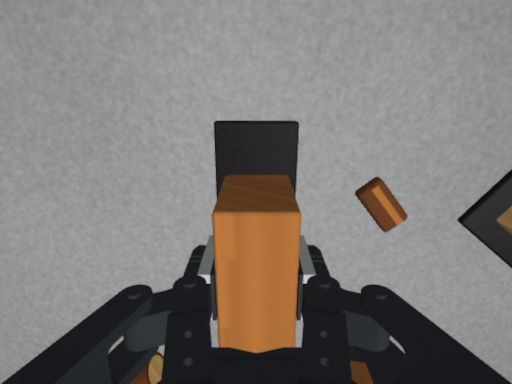

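The plinth's far edge is at row 121.5, columns 214.5–298. The block's lower edge is at row 175.5, columns 222–292, and the two are parallel.

```bash
python3 - <<'E'
from fit import *
o=bot.get_obs();K,E=cam("wrist",o);a=-3.0199;u=np.array([np.cos(a),np.sin(a)])
print("plinth",atz(K,E,(256.3,121.5),.008)[:2]-.058*u)
print("block",atz(K,E,(257,175.5),.0915)[:2]-.035*u,"top edge",atz(K,E,(257,213),.1435)[:2]-.035*u,o["eef_pos"])
E
```

```text
plinth [ 0.45157549 -0.22874076]
block [ 0.44763476 -0.22895317] top edge [ 0.44720632 -0.22919564] [ 0.44863757 -0.23006283  0.12944364]
```

```bash
python3 -m inch '[3.5,0.5,-25,0,0,0,20,3.5,0.5,-50,0,0,0,20,3.5,0.5,-66,0,0,0,20,3.5,0.5,-75,0,0,0,20,3.5,0.5,-80,0,0,0,20,3.5,0.5,-82,0,0,0,20,3.5,0.5,-82,0,0,0,20,3.5,0.5,-82,0,0,0,20]'
```

```text
clock: 35.63
eef_pos: [0.4538, -0.2298, 0.049]
tool_rot: [-0.062, 0.998, -0.0, 0.001]
ft_force: [-0.1, 0.4, -0.8]
grip_width: 0.0335
grasp_force: 59.8
```

Lower a little more, release, then retreat to the side and look with all cameras.

```bash
python3 -m inch '[0,0,-1.5,0,0,0,20,0,0,-2.5,0,0,0,20,0,0,-2.5,0,0,0,70,0,0,-2.5,0,0,0,70,0,0,-2.5,0,0,0,70,0,0,-2.5,0,0,0,70,0,0,25,0,0,0,70,0,0,60,0,0,0,70]'; python3 -m inch '[0,0,35,0,0,0,100,0,0,75,0,0,0,100,10,30,110,0,0,0,100,25,60,145,0,0,0,100,40,90,170,0,0,0,100,50,120,200,0,0,0,100,60,150,230,0,0,0,100,70,180,250,0,0,0,100]';  python3 -m inch '[10,30,0,0,0,0,100,20,45,0,0,0,0,100,20,45,0,0,0,0,100,20,45,0,0,0,0,100]'; python3 - <<'E'
from fit import *
np.set_printoptions(precision=4,suppress=True)
o=bot.get_obs();im=bot.camera("wrist");cv2.imwrite("pics/w8.png",im);print(o["eef_pos"])
cv2.imwrite("pics/top8.png",bot.camera("top"))
K,E=cam("wrist",o);b=cv2.resize(im,None,fx=F,fy=F).astype(int);mx,mn=b.max(2),b.min(2);sp=(mx-mn)>.33*mx;dk=(mx<75)&~sp
def comp(m,p,r):
    u=proj(K,E,[*p,.02])[0]*F;g=np.zeros(m.shape,np.uint8);cv2.circle(g,tuple(int(t) for t in u),int(r*F),1,-1)
    n,l,s,_=cv2.connectedComponentsWithStats((m&(g>0)).astype(np.uint8));return l==1+np.argmax(s[1:,4])
for s,p,q,a in[("square_specimen","plinth_square",(.4424,.0046),1.0186),("hex_specimen","plinth_hex",(.6374,-.1148),.4596),("long_specimen","plinth_long",(.451,-.23),.127),("round_specimen","plinth_round",(.6444,.1256),0)]:
    x,f=fit(s,[(K,E,comp(sp,q,60))],(*q,a),.008); y,g=fit(p,[(K,E,comp(dk,q,60))],(*q,a),0,occ=(s,x,.008))
    print(s,x,round(f,3),y,round(g,3),"diff mm",(x-y)[:2]*1000)
E
```

```text
clock: 36.3
eef_pos: [0.4504, -0.2284, 0.1057]
tool_rot: [-0.062, 0.998, 0.002, -0.004]
ft_force: [0.1, 0.5, -0.1]
grip_width: 0.06
grasp_force: 0.0
clock: 36.97
eef_pos: [0.5202, -0.0577, 0.3535]
tool_rot: [-0.062, 0.998, -0.0, 0.001]
ft_force: [1.7, -0.2, -0.3]
grip_width: 0.0852
grasp_force: 0.0
clock: 37.3
eef_pos: [0.5401, -0.0128, 0.3508]
tool_rot: [-0.063, 0.998, -0.0, -0.0]
ft_force: [0.2, -0.5, -0.9]
grip_width: 0.0853
grasp_force: 0.0
[ 0.5401 -0.0128  0.3508]
square_specimen [0.4436 0.0043 1.0227] 0.028 [0.444  0.0044 1.022 ] 0.077 diff mm [-0.3897 -0.0404]
hex_specimen [ 0.6395 -0.1125  0.411 ] 0.028 [ 0.6388 -0.1152  0.4557] 0.055 diff mm [0.6149 2.6946]
long_specimen [ 0.4526 -0.2291  0.1231] 0.085 [ 0.4522 -0.2317  0.114 ] 0.067 diff mm [0.3935 2.6246]
round_specimen [0.6437 0.124  0.0304] 0.046 [0.646  0.1267 0.1063] 0.063 diff mm [-2.2307 -2.7091]
```

View pics/w8.png

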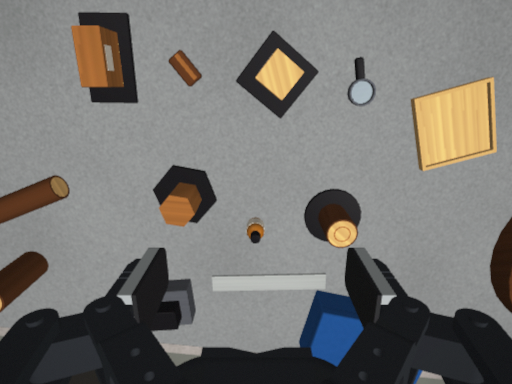

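All four specimens stand upright on their own plinths: square (279,75), hex (183,203), long (98,57), round (339,228). They sit within about 3.5 mm of centre, the bottle stands at (255,230) and the tray (455,125) is empty.

```bash
python3 -c "
from workcell import bot
print(bot.job_done())"
```

```text
the job is handed in; nothing more can be done
None
```

The job is handed in: in the last wrist view all four specimens stand upright on their own plinths, within about 3.5 mm of centre and the long one lengthwise, with the tray empty and the bottle still standing.

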